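Stand the cat figure up and load it in the drying tray facing like the others

TASK

Take the cat figure that lies on its back in the grey bin, stand it up on its flat base outside the tray and let go of it. Then take it again from above and set it down, without dropping it, upright in the empty pocket of the plywood drying tray, its paws pointing the same way as those of the two cats already there. Do not disturb those two cats or knock over the jars and the cup.

Things in the scene. Friction and masses are not known exactly. Their poses are not given: they have to be found in the camera images.
- cat: White sitting-cat figure on an 8 mm steel base plate, 60 mm tall with ears. Block 50 (x) x 40 (y) x 50 (z) mm, flat sides, flat back at x=-25; paws 28 wide, 13 high jut 14 mm in front at the foot, to x=+39. Origin: centre of the block's base; x to the paws, z base to ears. 0.15 kg, centre of mass 17 mm above base. Starts on its back on the bin's floor: x up, ears roughly away from the robot.
- cat_mid (a point): Point in the middle of that cat's block, 25 mm above its base on its z axis.
- cat_paws (a point): Tip of that cat's paws tab, 39 mm in front of its origin, 6 mm above its base.
- bin: Grey plastic bin, open on top, fixed: 220 (x) x 200 (y) x 40 high mm outside, walls and floor 4 mm. Origin: centre of its underside.
- tray: Plywood drying tray, fixed: 250 (its x) x 64 mm, floor 5 mm, walls 4 mm thick and up to 20 mm above the table. Three pockets in a row along its x, each 78 (x) x 56 mm inside, centres 82 mm apart, the middle one at the tray's centre. Flat grip lip at its +x end. Cats in it point their paws to the tray's +x. Origin: centre of its underside.
- liner: Thin cork liner, 74 x 52 x 2 mm, fixed on the floor of the empty pocket. Its origin (underside, 5 mm above the table; its top 7 mm) is the point over which the cat's origin belongs (7 mm to -x of the pocket's centre); its x axis is the way the paws must point.
- done_a: A cat already standing in the tray, the same shape, size and frame as the one to be loaded.
- done_b: The other cat already standing in the tray, the same as done_a.
- bin_jar: Small closed paint jar, 28 mm across, 34 mm tall, standing in the bin near its far left corner (+x, +y of the bin). Origin: centre of its underside.
- paint_a: Closed paint jar, 30 mm across, 45 mm tall, standing on the table. Origin: centre of its underside.
- paint_b: Closed paint jar, the same size as paint_a.
- cup: White paper cup, 72 mm across, 85 mm tall, standing on the table. Origin: centre of its underside.
There are look-alikes about, which are no part of the job. Leave any turquoise look-alike of the done_a alone. Leave any pink look-alike of the cat alone.

How it is judged:
By the outcome, as a careful person would: the job done as asked, in the order asked, and still so for the second after the job is handed in, with the robot touching nothing.
It also fails if it takes over 54 s, if anything falls off the work surface, if the arm or the gripper's body presses on something with over 40 N, if the wrist force passes 120 N, or if a joint passes its speed limit or range.

ROBOT

A 6-joint arm with a two-finger parallel gripper is mounted at the origin on the work surface. World frame = base frame: x ahead of the robot, y to its left, z up, the work surface at z = 0. Lengths are in m, angles in degrees, forces in N, time in s.
With the tool pointing down it reaches from about 0.25 to 0.725 m from the base axis. Payload 9.7 kg.
Tool frame: the origin (TCP) lies between the finger pads; the fingertips stand 19 mm ahead of it and the grasp point (between the pads) is the TCP; z points along the fingers, y is the line along which they close (so a half turn about z gives the same grasp; the last joint's range is limited). The gripper opens to 85 mm and grips with 20 to 120 N. Pads are 22 mm wide; open, the fingers measure 114 mm over their backs; the gripper's body (76 mm by 85 mm) begins 54 mm behind the grasp point. The pads swing forward as they close: fully open they stand 13 mm farther back than shut.
Start: joints at [73.854, 4.979, 10.078, 95.1, 0, 90], TCP at [0.153, 0.528, 0.25] pointing down, gripper open.
Joint ranges: [-179.16, 179.16], [-48.56, 103.87], [-65.8, 70.77], [-126.05, 130.52], [-82.76, 87.17], [-180, 180]. Speed limits (degrees/s): [127.2, 127.2, 147.25, 180, 180, 180].

INTERFACE

Orientations are given as [roll, pitch, yaw] about the fixed x, y, z axes, in that order (R = Rz(yaw) Ry(pitch) Rx(roll)).
In Python, from workcell import bot gives the robot as it stands. The module is installed in compiled form; this text tells all that it offers.
- The arm moves only by the shell command python3 -m crank 'ROWS' [OPENING] [FORCE]. ROWS is JSON, a list that holds one entry, the list of rows, each a list of 6 numbers: the shift along the world's x, y, z as a fraction of full scale, then the turn, a rotation vector about the world's x, y, z as a fraction of full scale. In form: [[[x, y, z, wx, wy, wz], ...]]. A call has 1 to 20 rows; each row shifts and turns the commanded pose from where the row before left it; what a row does not reach is not made up. Full scale, the value 1, is 20 mm for a shift and 0.12 rad for a turn. A row lasts 1/12 s, in which the tool goes at most 41.7 mm and 7.16 degrees, less where a joint would pass 70% of its speed; a pose out of reach is approached as far as the arm can. A call with a number of a shift or a turn outside -1 to 1 is refused whole. A call with a gripper value outside its range is refused whole. OPENING is the opening, from 0 (shut) to 1 (fully open), set as the call begins (- or left out, the last holds). The fingers move at their own pace and stop on an object; FORCE is the grip in N (left out, the last holds). Time passes only in rows, so rows that do not move let the fingers close. It gives the time, the measured TCP pose, the force, the opening and the grip force at its end, in the units of the state.
- bot.get_obs(): the state, without advancing time (a new reading comes with each control period).
- bot.camera(name): name is "scene" or "top" or "wrist"; returns the picture (384x512x3 uint8, red, green, blue); there is no depth.
- bot.camera_model(name): a dict with "vertical_fov" (degrees; the focal length in pixels is half the picture's height over the tangent of half this angle, whatever the lens; pixels are square), "cx", "cy" (the principal point, pixels), "R" (3x3) and "t" (3): a world point X has camera coordinates R X + t. Camera axes: x right, y down, z forward; pixel columns grow to the right and rows downward; lengths in m; the calibration is good to about 2 mm. A picture is of the moment at which its call begins: read the wrist's pose just before it. camera_model takes no time and is no camera call; for the wrist camera it gives the pose at the moment of the call.
- bot.job_done(): hands the job in; it is judged then, once.
The state is a dict: "time": time; "q": joint angles; "qd": joint speeds; "joint_efforts": joint torques, N m; "ee_pos": TCP position; "tcp_rot": TCP orientation; "wrist_force": force on the tool from outside, world axes, zero at the start; "torque": the same for the moment, N m; "opening": finger opening in m; "grasp_force": force on a finger pad.
Only numpy, scipy, OpenCV 4.12 (cv2) and the standard library are available. Lean on these libraries where they do the work, as an engineer would, in place of code of your own. Each camera call takes 0.05 s, during which the arm holds its last target. There are 200 camera calls.

## Working session

There is one attempt and no reset: what is moved stays moved. The work goes in short steps, Python scripts to look and compute and a shell command to move; the robot and the scene stay as the last step left them, time stands still between calls to the robot, and variables do not carry over. Pictures are saved under pics/ and viewed, at most 13 in all, crops included, and the job is handed in when it is done.

```bash
mkdir -p pics; python3 - <<'E'
from workcell import bot
import cv2,numpy as np
o=bot.get_obs();print(o)
for n in("top","scene"):
    m=bot.camera_model(n);print(n,m)
    cv2.imwrite(f"pics/{n}0.png",cv2.resize(bot.camera(n)[...,::-1],(800,600),interpolation=cv2.INTER_CUBIC))
E
```

```text
{'time': 0.0, 'q': array([7.38544293e+01, 5.01044921e+00, 1.00346484e+01, 9.50976270e+01,
       9.18341639e-04, 8.99999046e+01]), 'qd': array([-0.08681622,  0.02491118,  0.02483188, -0.01110652, -0.0094719 ,
       -0.11191368]), 'joint_efforts': array([-4.09266559e-04, -5.20389318e+01,  4.64801967e+01,  1.63892732e-02,
       -1.08383322e-04, -1.39498491e-05]), 'ee_pos': array([0.15288631, 0.52812553, 0.24959102]), 'tcp_rot': array([-1.79926572e+02, -9.18463193e-04,  1.63854524e+02]), 'wrist_force': array([-0.97804367, -0.19124119, -0.3831643 ]), 'torque': array([ 0.00124299, -0.0001031 ,  0.02525249]), 'grasp_force': 0.0, 'opening': 0.08556654436290921}
top {'vertical_fov': 50.96448194980231, 'cx': 255.02461695952894, 'cy': 190.56115839653017, 'R': array([[ 1.14127003e-02, -9.99934561e-01, -7.90528298e-04],
       [-9.92538420e-01, -1.12322975e-02, -1.21413835e-01],
       [ 1.21397010e-01,  2.17028942e-03, -9.92601660e-01]]), 't': array([-0.03589747,  0.55003708,  1.17380447])}
scene {'vertical_fov': 55.179974583542894, 'cx': 257.4794755087702, 'cy': 192.8854217885305, 'R': array([[-0.74014276,  0.67239996, -0.00818477],
       [ 0.50907462,  0.55232729, -0.66013453],
       [-0.43935376, -0.49276045, -0.7511028 ]]), 't': array([ 0.45664724, -0.2009368 ,  1.22440264])}
```

View pics/top0.png

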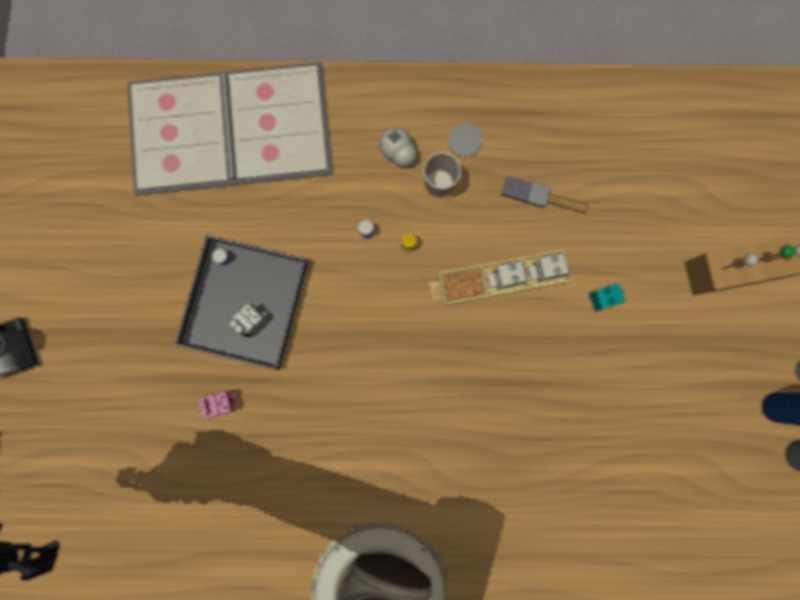

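View pics/scene0.png

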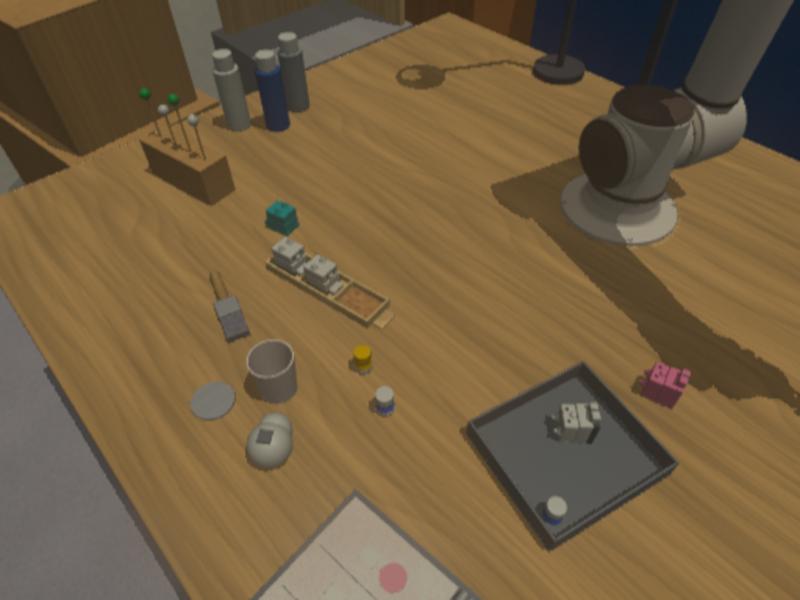

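The top view shows three cat-like figures loose: white in the grey bin at (247,318), pink on the table at (218,404), turquoise at (607,297). Only the white one is in the bin and on its back, so it is the one to load; the pink and turquoise ones stay put. The tray is at (505,277), with its lip at the left end and the empty cork pocket at (463,285). The other two cats' paws point left.

```bash
cat > h.py <<'E'
from workcell import bot
import cv2,numpy as np
from scipy.spatial.transform import Rotation as Ro
def ray(m,uv,z):
    f=192/np.tan(np.radians(m["vertical_fov"]/2)); R=np.array(m["R"]);t=np.array(m["t"])
    d=R.T@np.array([(uv[0]-m["cx"])/f,(uv[1]-m["cy"])/f,1]);c=-R.T@t
    return c+d*(z-c[2])/d[2]
def proj(m,X):
    f=192/np.tan(np.radians(m["vertical_fov"]/2));p=np.array(m["R"])@np.array(X)+m["t"]
    return p[:2]/p[2]*f+[m["cx"],m["cy"]]
def look(n,name,crop=None,s=1.5625):
    m=bot.camera_model(n);I=bot.camera(n)[...,::-1].copy();np.save(f"pics/{name}.npy",I)
    if crop: a,b,c,d=crop;J=I[b:d,a:c]
    else: J=I
    cv2.imwrite(f"pics/{name}.png",cv2.resize(J,None,fx=s,fy=s,interpolation=cv2.INTER_CUBIC));return m,I
E
python3 - <<'E'
from h import *
m=bot.camera_model("top")
k=.64
for n,u,z in [("cat",(247,318),.05),("bin c1",(208,239),.04),("bin c2",(310,260),.04),("c3",(281,367),.04),("c4",(178,344),.04),
 ("cork",(463,285),.007),("tr1",(440,271),.02),("tr2",(567,252),.02),("tr3",(571,287),.02),("tr4",(444,304),.02),("paintA",(367,227),.045),("paintB",(409,241),.045),("cup",(442,170),.085),("pink",(218,404),.05)]:
    print(n,ray(m,(u[0]*k,u[1]*k),z).round(3))
I=bot.camera("top")[...,::-1]
J=bot.camera("scene")[...,::-1]
a=cv2.resize(I[175:230,125:190],(390,330),interpolation=cv2.INTER_CUBIC);b=cv2.resize(J[235:300,335:400],(390,390),interpolation=cv2.INTER_CUBIC)[:330]
cv2.imwrite("pics/crop1.png",np.hstack([a,b]))
E
```

```text
cat [0.507 0.255 0.05 ]
bin c1 [0.66  0.339 0.04 ]
bin c2 [0.621 0.141 0.04 ]
c3 [0.416 0.19  0.04 ]
c4 [0.457 0.386 0.04 ]
cork [ 0.58  -0.156  0.007]
tr1 [ 0.606 -0.11   0.02 ]
tr2 [ 0.646 -0.358  0.02 ]
tr3 [ 0.577 -0.365  0.02 ]
tr4 [ 0.541 -0.118  0.02 ]
paintA [0.686 0.033 0.045]
paintB [ 0.659 -0.049  0.045]
cup [ 0.787 -0.109  0.085]
pink [0.346 0.303 0.05 ]
```

View pics/crop1.png

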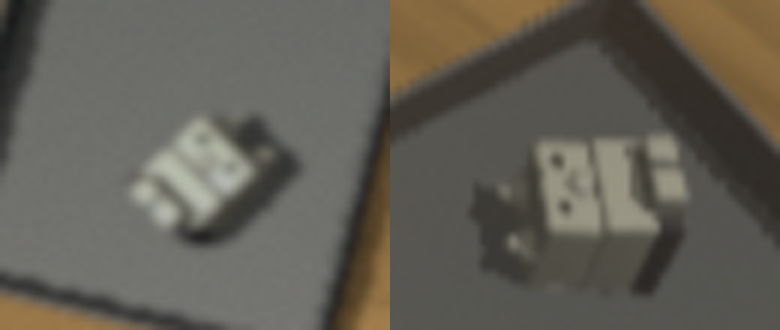

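Left (top view): the white cat lies with its paws at lower left (150,205) and its ears at upper right (270,140). Right (scene view): the face points up, the ears are at left (490,220) and the dark steel base at right (665,240). It is white, on its back and in the bin, so it is the right cat. Next I move the wrist camera above it.

```bash
python3 -m crank '[[[1,-0.8,0,0,0,-0.25],[1,-0.8,0,0,0,-0.25],[1,-0.8,0,0,0,-0.25],[1,-0.8,0,0,0,-0.25],[1,-0.8,0,0,0,-0.25],[1,-0.8,0,0,0,-0.25],[1,-0.8,0,0,0,-0.25],[1,-0.8,0,0,0,-0.25],[1,-0.8,0,0,0,-0.25],[1,-0.8,0,0,0,-0.25],[1,-0.8,0,0,0,-0.25],[1,-0.8,0,0,0,-0.25],[1,-0.8,0,0,0,-0.25],[1,-0.8,0,0,0,-0.25],[1,-0.8,0,0,0,-0.25],[0,-0.8,0,0,0,-0.25],[0,-0.8,0,0,0,-0.25],[0,0,0,0,0,0],[0,0,0,0,0,0]]]' 1
python3 -c "
from h import *
print(bot.get_obs()['q'].round(1)); m,I=look('wrist','w1'); print(m,-np.array(m['R']).T@m['t'])"
```

```text
time: 1.78
ee_pos: [0.4531, 0.2559, 0.2504]
tcp_rot: [180.0, -0.0, 134.6]
wrist_force: [-0.1, 0.9, 0.5]
opening: 0.0854
grasp_force: 0.0
[29.5  0.9  5.8 94.9  0.  74.9]
{'vertical_fov': 65.86493093557537, 'cx': 258.646491474077, 'cy': 192.230736937498, 'R': array([[ 7.11336212e-01,  7.02851578e-01, -6.72629168e-04],
       [ 6.70373793e-01, -6.78178192e-01,  3.01120105e-01],
       [ 2.11186578e-01, -2.14648548e-01, -9.53585985e-01]]), 't': array([-0.50198921, -0.16945803,  0.3393668 ])} [0.39901362 0.31074576 0.37430499]
```

View pics/w1.png

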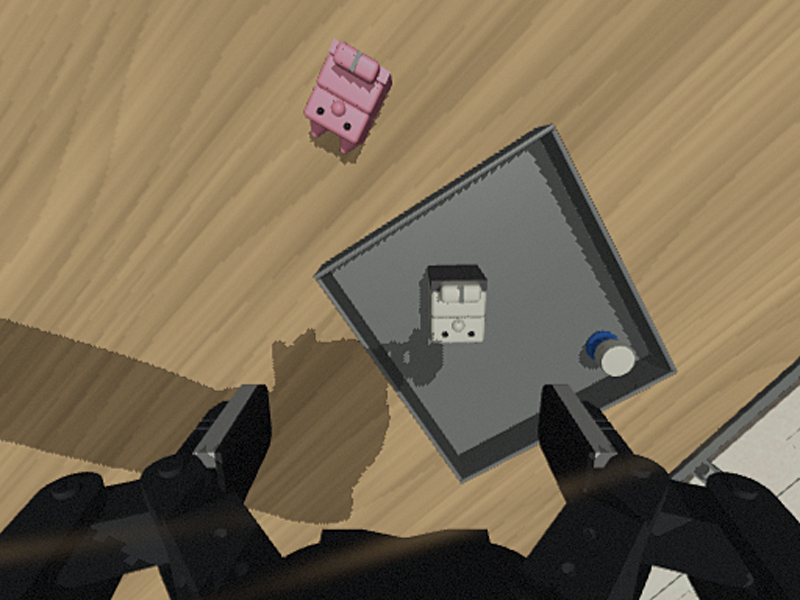

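The wrist view shows the cat in the bin at (458,305), with its base at the top (dark plate, edge at y≈266) and its head at the bottom (face edge at y≈342). The fingers are already roughly aligned with its width. The bin jar at (610,352) is well clear.

```bash
python3 - <<'E'
from h import *
m=bot.camera_model("wrist");I=np.load("pics/w1.npy");k=1/1.5625
g=I.max(2).astype(int);hs=cv2.cvtColor(I,cv2.COLOR_BGR2GRAY)
sub=hs[165:226,262:322]
w=(sub>140).astype(np.uint8)
n,l,st,c=cv2.connectedComponentsWithStats(w);i=1+st[1:,4].argmax();ys,xs=np.nonzero(l==i)
print(st[i]+[262,165,0,0,0], cv2.minAreaRect(np.c_[xs,ys].astype(np.float32)))
for y in range(165,226,3):
    r=np.nonzero(l[y-165]==i)[0]; d=np.nonzero(sub[y-165]<60)[0]
    print(y,(r.min()+262,r.max()+262) if len(r) else None,(d.min()+262,d.max()+262) if len(d) else None, sub[y-165,30])
for n,u,z in [("headL",(433,343),.054),("headR",(485.5,341.5),.054),("baseL",(428,266),.004),("baseR",(487,266),.004)]:
    print(n,ray(m,np.array(u)*k,z).round(4))
E
```

```text
[ 276  183   35   37 1042] ((31.0, 36.0), (36.0, 34.0), 90.0)
165 None None 114
168 None None 111
171 None (np.int64(274), np.int64(305)) 31
174 None (np.int64(274), np.int64(308)) 38
177 None (np.int64(274), np.int64(310)) 34
180 None (np.int64(275), np.int64(275)) 104
183 (np.int64(284), np.int64(306)) (np.int64(275), np.int64(281)) 162
186 (np.int64(283), np.int64(307)) None 194
189 (np.int64(277), np.int64(310)) None 188
192 (np.int64(277), np.int64(310)) None 169
195 (np.int64(277), np.int64(309)) None 186
198 (np.int64(277), np.int64(309)) None 182
201 (np.int64(277), np.int64(309)) None 182
204 (np.int64(277), np.int64(309)) None 156
207 (np.int64(276), np.int64(309)) None 182
210 (np.int64(277), np.int64(309)) None 167
213 (np.int64(278), np.int64(309)) (np.int64(283), np.int64(302)) 185
216 (np.int64(278), np.int64(308)) (np.int64(275), np.int64(275)) 183
219 (np.int64(288), np.int64(288)) (np.int64(273), np.int64(273)) 113
222 None None 108
225 None None 107
headL [0.5087 0.2307 0.054 ]
headR [0.5356 0.2591 0.054 ]
baseL [0.4741 0.2627 0.004 ]
baseR [0.5084 0.2967 0.004 ]
```

```bash
python3 -m crank '[[[0.47,0.03,-0.8,0.48,0.48,0],[0.47,0.03,-0.8,0.48,0.48,0],[0.47,0.03,-0.8,0.48,0.48,0],[0.47,0.03,-0.8,0.48,0.48,0],[0.47,0.03,-0.8,0.48,0.48,0],[0.47,0.03,-0.8,0.48,0.48,0],[0,0,0,0,0,0],[0,0,0,0,0,0],[0,0,0,0,0,0]]]' 1
python3 -c "
from h import *
print(bot.get_obs()['q'].round(1)); m,I=look('wrist','w2')"
```

```text
time: 2.58
ee_pos: [0.5092, 0.2605, 0.1548]
tcp_rot: [-179.8, -27.9, 134.6]
wrist_force: [-0.3, -0.3, -0.1]
opening: 0.0855
grasp_force: 0.0
[16.1 19.2 12.2 97.4 24.2 58.3]
```

View pics/w2.png

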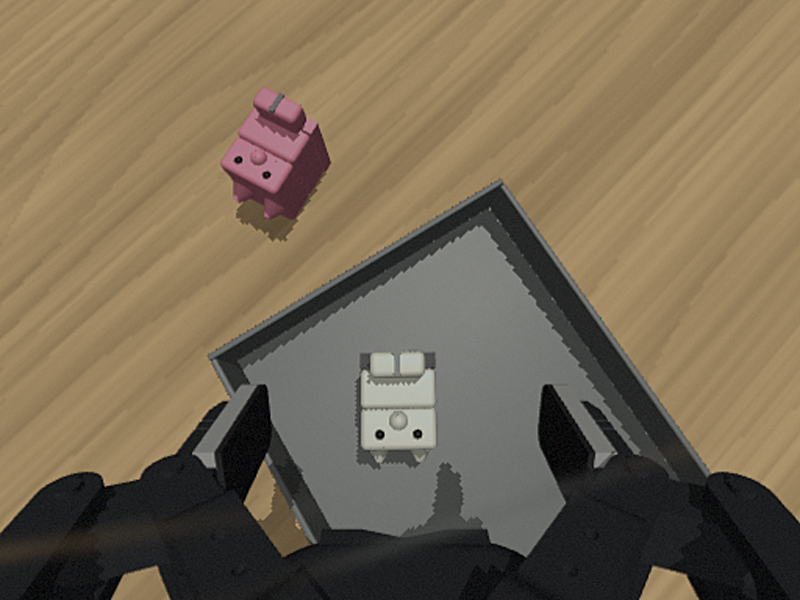

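The cat is seen square-on between the fingers: its face spans (361..436, 352..452), the steel plate is at the top (y≈352) and the ears at the bottom.

```bash
python3 - <<'E'
from h import *
m=bot.camera_model("wrist")
P=[ray(m,np.array(u)/1.5625,.054) for u in [(361,352),(435.5,352),(361,451),(436,450)]]
o=bot.get_obs()
b=(P[0]+P[1])/2;h=(P[2]+P[3])/2;print(np.round(P,4),b,h,h-b,np.degrees(np.arctan2(*(h-b)[[1,0]])))
d=(h-b)/np.linalg.norm(h-b);g=b+d*.030;g[2]=.032;print("grasp",g,"shift/20mm",(g-o["ee_pos"])/.02)
E
```

```text
[[0.4732 0.2639 0.054 ]
 [0.5013 0.2918 0.054 ]
 [0.5094 0.2287 0.054 ]
 [0.5363 0.2561 0.054 ]] [0.48727022 0.27788003 0.054     ] [0.5228935  0.24239026 0.054     ] [ 0.03562328 -0.03548977  0.        ] -44.892433809991594
grasp [0.50852321 0.25670669 0.032     ] shift/20mm [-0.03028563 -0.20198277 -6.1854105 ]
```

```bash
python3 -m crank '[[[0,-0.1,-1,0,0,0],[0,-0.1,-1,0,0,0],[0,0,-1,0,0,0],[0,0,-1,0,0,0],[0,0,-1,0,0,0],[0,0,-0.6,0,0,0],[0,0,-0.6,0,0,0],[0,0,0,0,0,0],[0,0,0,0,0,0],[0,0,0,0,0,0]]]' 1
python3 -m crank '[[[0,0,0,0,0,0],[0,0,0,0,0,0],[0,0,0,0,0,0],[0,0,0,0,0,0],[0,0,0,0,0,0],[0,0,0,0,0,0],[0,0,0,0,0,0],[0,0,0,0,0,0],[0,0,0,0,0,0],[0,0,0,0,0,0]]]' 0 50
```

```text
time: 3.47
ee_pos: [0.5099, 0.2563, 0.0317]
tcp_rot: [-179.9, -28.0, 134.6]
wrist_force: [0.2, -0.1, 0.2]
opening: 0.0853
grasp_force: 0.0
time: 4.3
ee_pos: [0.5096, 0.2559, 0.0307]
tcp_rot: [-179.8, -28.0, 134.6]
wrist_force: [1.4, -2.1, 5.1]
opening: 0.0391
grasp_force: 50.8
```

```bash
python3 -m crank '[[[0,0,0.5,0,0,0],[0,0,1,0,0,0],[0,0,1,0,0,0],[0,0,1,0,0,0],[0,0,1,0,0,0],[0,0,1,0,0,0],[0,0,0.5,0,0,0]]]'
python3 -m crank '[[[-0.25,-0.94,0,0,0,0.545],[-0.25,-0.94,0,0,0,0.545],[-0.25,-0.94,0,0,0,0.545],[-0.25,-0.94,0,0,0,0.545],[-0.25,-0.94,0,0,0,0.545],[-0.25,-0.94,0,0,0,0.545],[-0.25,-0.94,0,0,0,0.545],[-0.25,-0.94,0,0,0,0.545],[-0.25,-0.94,0,0,0,0.545],[-0.25,-0.94,0,0,0,0.545],[-0.25,-0.94,0,0,0,0.545],[-0.25,-0.94,0,0,0,0.545],[0,0,0,0,0,0],[0,0,0,0,0,0]]]'
python3 -c "
from h import *
print(bot.get_obs()['q'].round(1))"
```

```text
time: 4.88
ee_pos: [0.5096, 0.2561, 0.1529]
tcp_rot: [-179.9, -27.9, 134.6]
wrist_force: [1.0, -0.0, -1.1]
opening: 0.0396
grasp_force: 50.4
time: 6.05
ee_pos: [0.4492, 0.0302, 0.1501]
tcp_rot: [-179.8, -28.0, 179.4]
wrist_force: [0.0, 1.0, -1.1]
opening: 0.0395
grasp_force: 50.6
[  3.   17.3   7.9 108.6   1.5   3.1]
```

```bash
python3 -m crank '[[[0,0,0,0,-0.935,0],[0,0,0,0,-0.935,0],[0,0,0,0,-0.935,0],[0,0,0,0,-0.935,0],[0,0,0,0,-0.935,0],[0,0,0,0,-0.935,0],[0,0,0,0,-0.935,0],[0,0,0,0,-0.935,0],[0,0,0,0,-0.935,0],[0,0,0,0,-0.935,0],[0,0,0,0,-0.935,0],[0,0,0,0,-0.935,0],[0,0,0,0,-0.935,0],[0,0,0,0,-0.935,0],[0,0,0,0,0,0],[0,0,0,0,0,0],[0,0,0,0,0,0]]]'
python3 -c "
from h import *
print(bot.get_obs()['q'].round(1));look('scene','s1',(130,90,450,330),2.5)"
```

```text
time: 7.47
ee_pos: [0.5438, 0.0453, 0.1465]
tcp_rot: [180.0, 58.0, 179.2]
wrist_force: [-0.5, -0.2, -1.2]
opening: 0.0396
grasp_force: 51.1
[  8.7 -48.5 -60.6  20.3  -8.    5.1]
```

View pics/s1.png

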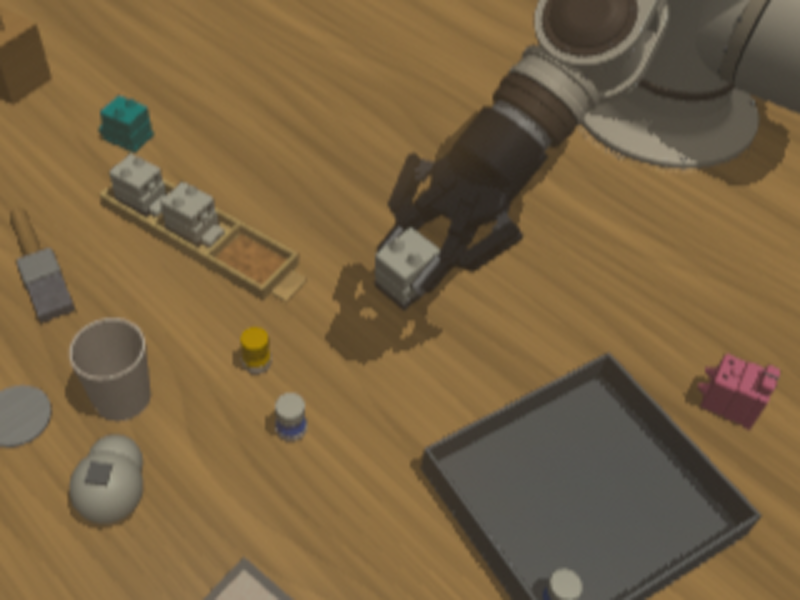

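The cat is gripped and nearly upright, paws toward the robot, about 15 cm up. q2 reached its limit, so the turn stopped about 4° short and the TCP drifted outwards. I'll move a bit farther out and finish the turn there.

```bash
python3 -m crank '[[[0.7,-0.2,0,0,0,0],[0.7,-0.2,0,0,0,0],[0.7,-0.2,0,0,0,0],[0,0,0,0,-0.3,0],[0,0,0,0,-0.3,0],[0,0,0,0,0,0],[0,0,0,0,0,0],[0,0,0,0,0,0]]]'
python3 -c "
from h import *
o=bot.get_obs();print(o['q'].round(1),o['tcp_rot'],o['ee_pos'])"
```

```text
time: 8.18
ee_pos: [0.5867, 0.0329, 0.148]
tcp_rot: [179.9, 62.3, 179.1]
wrist_force: [0.1, 0.2, -1.2]
opening: 0.0394
grasp_force: 51.2
[  5.9 -41.1 -60.4   8.6  -6.    3.2] [179.89806051  62.28207522 179.05713802] [0.58671591 0.03293033 0.14795962]
```

```bash
python3 -m crank '[[[0,0,-0.8,0,0,0],[0,0,-0.8,0,0,0],[0,0,-0.8,0,0,0],[0,0,-0.8,0,0,0],[0,0,-0.8,0,0,0],[0,0,-0.8,0,0,0],[0,0,-0.5,0,0,0],[0,0,0,0,0,0],[0,0,0,0,0,0]]]'
python3 -c "
from h import *
o=bot.get_obs();print(o['q'].round(1));look('scene','s2',(230,130,390,250),5)"
```

```text
time: 8.93
ee_pos: [0.5959, 0.0341, 0.0441]
tcp_rot: [-180.0, 61.7, 179.1]
wrist_force: [0.5, 0.2, -1.1]
opening: 0.0396
grasp_force: 51.2
[  6.  -27.1 -65.7 -10.1  -6.    3.3]
```

View pics/s2.png

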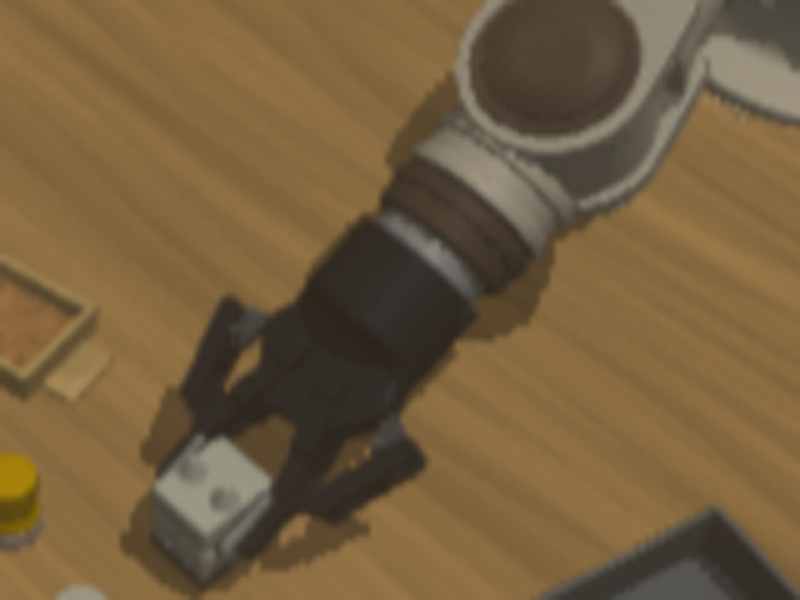

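```bash
python3 -m crank '[[[0.2,0,-0.2,0,-0.05,0],[0.1,0,-0.2,0,0,0],[0.1,0,-0.1,0,0,0],[0,0,0,0,0,0],[0,0,0,0,0,0]]]'
python3 -m crank '[[[0.03,0,-0.05,0,0,0],[0.03,0,-0.05,0,0,0],[0,0,0,0,0,0],[0,0,0,0,0,0]]]'
```

```text
time: 9.4
ee_pos: [0.6037, 0.034, 0.0341]
tcp_rot: [180.0, 62.1, 179.1]
wrist_force: [0.5, 0.6, -1.0]
opening: 0.0397
grasp_force: 51.2
time: 9.73
ee_pos: [0.6048, 0.034, 0.0319]
tcp_rot: [-180.0, 62.1, 179.1]
wrist_force: [-0.2, -0.3, -1.9]
opening: 0.0394
grasp_force: 51.2
```

```bash
python3 -m crank '[[[0.03,0,-0.05,0,0,0],[0,0,0,0,0,0],[0,0,0,0,0,0]]]'
python3 -m crank '[[[0.03,0,-0.05,0,0,0],[0,0,0,0,0,0],[0,0,0,0,0,0]]]'
```

```text
time: 9.98
ee_pos: [0.6058, 0.034, 0.0315]
tcp_rot: [180.0, 62.2, 179.1]
wrist_force: [0.9, 0.5, 0.7]
opening: 0.0398
grasp_force: 51.2
time: 10.23
ee_pos: [0.6069, 0.0341, 0.0315]
tcp_rot: [180.0, 62.3, 179.1]
wrist_force: [0.9, 0.7, 4.6]
opening: 0.0396
grasp_force: 51.5
```

```bash
python3 -m crank '[[[0,0,0,0,0,0],[0,0,0,0,0,0],[0,0,0,0,0,0],[0,0,0,0,0,0],[0,0,0,0,0,0],[0,0,0,0,0,0]]]' 1
python3 -m crank '[[[0,0,0.2,0,0,0],[0,0,0.4,0,0.3,0],[0,0,0.5,0,0.9,0],[0,0,0.5,0,0.9,0],[0,0,0.5,0,0.9,0],[0,0,0.5,0,0.9,0],[0,0,0.5,0,0.9,0],[0,0,0.6,0,0.9,0],[0,0,0.8,0,0.9,0],[0,0,1,0,0.9,0],[0,0,1,0,0.9,0],[0,0,1,0,0.62,0],[-1,0,1,0,0,0],[-1,0,1,0,0,0],[-1,0,0,0,0,0],[0,0,0,0,0,0],[0,0,0,0,0,0]]]'
python3 -c "
from h import *
o=bot.get_obs();print(o['q'].round(1));print(bot.camera_model('wrist'));look('wrist','w3')"
```

```text
time: 10.73
ee_pos: [0.6059, 0.034, 0.0297]
tcp_rot: [-180.0, 62.1, 179.1]
wrist_force: [0.4, -0.1, 0.7]
opening: 0.0855
grasp_force: 0.0
time: 12.15
ee_pos: [0.5469, 0.0341, 0.2165]
tcp_rot: [-179.2, 2.1, 179.6]
wrist_force: [0.3, -0.4, -0.7]
opening: 0.0853
grasp_force: 0.0
[ 4.   2.1  3.3 89.2 -0.9  4.4]
{'vertical_fov': 65.86493093557537, 'cx': 258.646491474077, 'cy': 192.230736937498, 'R': array([[ 0.0063713 ,  0.99987117, -0.01473257],
       [ 0.94237651, -0.00107549,  0.33455246],
       [ 0.33449351, -0.01601516, -0.94226196]]), 't': array([-0.0345087 , -0.55161643,  0.16297556])}
```

View pics/w3.png

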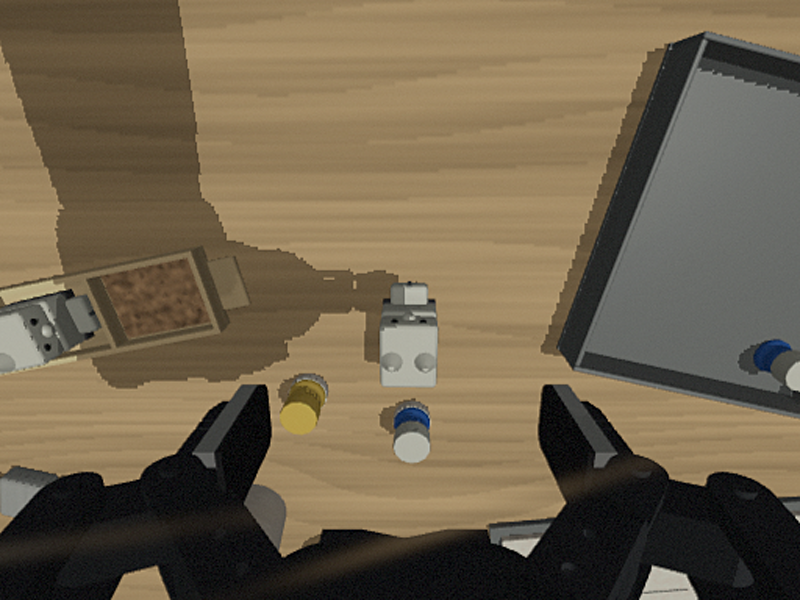

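The cat stands upright by itself at (408,335), paws toward the robot, and the fingers are clear. The jars at (303,405) and (412,435) are still upright. The empty cork pocket, at (158,298), is in view too.

```bash
cat > meas.py <<'E'
from h import *
import sys
m=bot.camera_model("wrist");I=np.load(f"pics/{sys.argv[1]}.npy")
x0,y0,x1,y1=map(int,sys.argv[2:6])
# cork: reddish brown
h=cv2.cvtColor(I,cv2.COLOR_BGR2HSV);print("cork hsv",h[(y0+y1)//2,(x0+x1)//2])
H=h.astype(int);w=((H[...,0]<13)&(H[...,1]>95)&(H[...,2]>60)).astype(np.uint8)
w[:y0]=0;w[y1:]=0;w[:,:x0]=0;w[:,x1:]=0
w=cv2.morphologyEx(w,cv2.MORPH_CLOSE,np.ones((5,5)));w=cv2.morphologyEx(w,cv2.MORPH_OPEN,np.ones((5,5)))
c=max(cv2.findContours(w,0,2)[0],key=cv2.contourArea)[:,0]
P=np.array([ray(m,p,.007)[:2] for p in c]).astype(np.float32)
r=cv2.minAreaRect(P*1000);print("cork rect mm",r);print(cv2.boxPoints(r).round(1).tolist())
E
python3 meas.py w3 55 155 145 225
python3 - <<'E'
from h import *
m=bot.camera_model("wrist");I=np.load("pics/w3.npy");g=cv2.cvtColor(I,cv2.COLOR_BGR2GRAY).astype(int)
for y in (215,222,230,238,244): print(y,g[y,238:286].tolist())
for x in (250,262,275): print(x,g[195:256,x].tolist())
E
```

```text
cork hsv [ 15 111 108]
215 [85, 86, 85, 84, 71, 132, 157, 178, 177, 174, 178, 175, 176, 176, 175, 176, 176, 176, 175, 177, 178, 177, 176, 176, 178, 178, 177, 177, 176, 178, 179, 176, 178, 178, 179, 179, 175, 177, 179, 179, 170, 166, 123, 135, 140, 136, 137, 139]
222 [84, 82, 82, 82, 76, 128, 155, 176, 176, 175, 176, 176, 177, 174, 176, 176, 176, 177, 175, 177, 176, 176, 175, 175, 177, 177, 176, 178, 177, 177, 177, 176, 177, 177, 177, 176, 177, 178, 176, 178, 170, 152, 134, 133, 133, 135, 135, 135]
230 [84, 86, 85, 87, 82, 120, 120, 119, 126, 127, 137, 139, 143, 147, 147, 148, 149, 147, 142, 157, 177, 176, 176, 176, 175, 177, 183, 135, 113, 122, 128, 131, 136, 137, 143, 145, 149, 146, 147, 146, 147, 126, 139, 141, 141, 140, 139, 143]
238 [136, 139, 139, 140, 139, 111, 147, 173, 178, 178, 180, 181, 161, 177, 179, 180, 180, 178, 176, 176, 175, 176, 176, 176, 177, 175, 176, 175, 174, 178, 182, 184, 166, 153, 140, 157, 179, 179, 179, 174, 174, 123, 135, 138, 140, 139, 139, 140]
244 [145, 143, 143, 143, 146, 119, 146, 173, 176, 176, 175, 174, 174, 176, 175, 175, 176, 175, 177, 177, 175, 17
[... 570 characters left out ...]
 176, 176, 177, 177, 177, 176, 175, 176, 176, 174, 177, 176, 177, 177, 177, 175, 176, 178, 175, 176, 175, 177, 175, 148, 142, 144, 142, 137, 135, 132, 138, 137]
275 [87, 87, 90, 92, 121, 166, 170, 125, 76, 85, 90, 91, 87, 114, 168, 173, 178, 178, 177, 179, 177, 177, 177, 178, 176, 178, 177, 178, 177, 176, 177, 163, 145, 147, 149, 146, 149, 149, 147, 143, 135, 130, 156, 179, 176, 176, 175, 174, 176, 175, 176, 174, 155, 139, 143, 142, 138, 133, 132, 134, 137]Traceback (most recent call last):
  File "meas.py", line 10, in <module>
    c=max(cv2.findContours(w,0,2)[0],key=cv2.contourArea)[:,0]
      ~~~^^^^^^^^^^^^^^^^^^^^^^^^^^^^^^^^^^^^^^^^^^^^^^^^
ValueError: max() iterable argument is empty
```

```bash
python3 - <<'E'
from h import *
m=bot.camera_model("wrist");o=bot.get_obs()
P=np.array([ray(m,u,.05) for u in [(243.2,209),(279.7,208.7),(243,247.2),(279.5,247.2)]])
print(P.round(4));f=P[:2].mean(0);b=P[2:].mean(0);print(np.linalg.norm(f-b),np.linalg.norm(P[2]-P[3]),"yaw paws",np.degrees(np.arctan2(*(f-b)[[1,0]])))
c=(f+b)/2;print("cat",c,"shift fs",(np.r_[c[:2],.039]-o["ee_pos"])/.02)
k=1/1.5625
Q=np.array([ray(m,np.array(u)*k,.007) for u in [(101,278),(199,258),(214,325),(122,343)]]);print(Q.round(4),Q.mean(0))
d=(Q[1]+Q[2]-Q[0]-Q[3])[:2];print(np.linalg.norm(d)/2,np.degrees(np.arctan2(d[1],d[0])))
T=np.array([ray(m,np.array(u)*k,.02) for u in [(202,247),(229,331)]]);print("tray +x end top corners",T.round(4))
E
```

```text
[[0.5863 0.0153 0.05  ]
 [0.586  0.0536 0.05  ]
 [0.6318 0.014  0.05  ]
 [0.6317 0.0541 0.05  ]]
0.04566005476959691 0.0401468725100147 yaw paws 179.53956576671945
cat [0.60896161 0.03423338 0.05      ] shift fs [ 3.08927704e+00  7.92365722e-03 -8.84743012e+00]
[[ 0.5648 -0.1967  0.007 ]
 [ 0.5496 -0.1202  0.007 ]
 [ 0.603  -0.1168  0.007 ]
 [ 0.6183 -0.1921  0.007 ]] [ 0.58391874 -0.15646867  0.007     ]
0.07745975945263522 101.38579277600464
tray +x end top corners [[ 0.5383 -0.1107  0.02  ]
 [ 0.6024 -0.1002  0.02  ]]
```

```bash
python3 -m crank '[[[0.6,0,0,0.06,0.15,0],[0.6,0,0,0.06,0.155,0],[0.6,0,0,0,0,0],[0.6,0,0,0,0,0],[0.6,0,-0.5,0,0,0],[0,0,-1,0,0,0],[0,0,-1,0,0,0],[0,0,-1,0,0,0],[0,0,-1,0,0,0],[0,0,-1,0,0,0],[0,0,-1,0,0,0],[0,0,-0.8,0,0,0],[0,0,-0.8,0,0,0],[0,0,-0.4,0,0,0],[0,0,-0.35,0,0,0],[0,0,0,0,0,0],[0,0,0,0,0,0]]]' 1
python3 -m crank '[[[0,0,0,0,0,0],[0,0,0,0,0,0],[0,0,0,0,0,0],[0,0,0,0,0,0],[0,0,0,0,0,0],[0,0,0,0,0,0],[0,0,0,0,0,0],[0,0,0,0,0,0],[0,0,0,0,0,0],[0,0,0,0,0,0]]]' 0 50
```

```text
time: 13.62
ee_pos: [0.6072, 0.0341, 0.0389]
tcp_rot: [180.0, -0.1, 179.6]
wrist_force: [-0.6, -0.1, -0.1]
opening: 0.0855
grasp_force: 0.0
time: 14.45
ee_pos: [0.6075, 0.0341, 0.0396]
tcp_rot: [180.0, -0.0, 179.6]
wrist_force: [-0.2, 0.2, 5.3]
opening: 0.0394
grasp_force: 51.6
```

```bash
python3 -m crank '[[[0,0,0.5,0,0,0],[0,0,1,0,0,0],[0,0,1,0,0,0],[0,0,1,0,0,0],[0,0,1,0,0,0],[0,0,1,0,0,0],[0,0,1,0,0,0],[0,0,0.7,0,0,0]]]'
python3 -m crank '[[[-0.04,-0.95,0,0,0,-0.777],[-0.04,-0.95,0,0,0,-0.777],[-0.04,-0.95,0,0,0,-0.777],[-0.04,-0.95,0,0,0,-0.777],[-0.04,-0.95,0,0,0,-0.777],[-0.04,-0.95,0,0,0,-0.777],[-0.04,-0.95,0,0,0,-0.777],[-0.04,-0.95,0,0,0,-0.777],[-0.04,-0.95,0,0,0,-0.777],[-0.04,-0.95,0,0,0,-0.777],[-0.04,-0.95,0,0,0,-0.777],[-0.04,-0.95,0,0,0,-0.777],[-0.04,-0.95,0,0,0,-0.777],[-0.04,-0.95,0,0,0,-0.777],[-0.04,-0.95,0,0,0,-0.777],[0,0,0,0,0,0],[0,0,0,0,0,0],[0,0,0,0,0,0]]]'
python3 -c "
from h import *
o=bot.get_obs();print(o['q'].round(1));look('wrist','w4')"
```

```text
time: 15.12
ee_pos: [0.607, 0.0341, 0.185]
tcp_rot: [180.0, -0.1, 179.6]
wrist_force: [1.2, 0.5, -1.5]
opening: 0.0392
grasp_force: 50.9
time: 16.62
ee_pos: [0.5949, -0.2505, 0.1827]
tcp_rot: [-180.0, -0.2, 99.5]
wrist_force: [1.0, -0.9, -1.4]
opening: 0.039
grasp_force: 50.8
[-22.9  17.6  17.2  89.7   0.1  57.6]
```

View pics/w4.png

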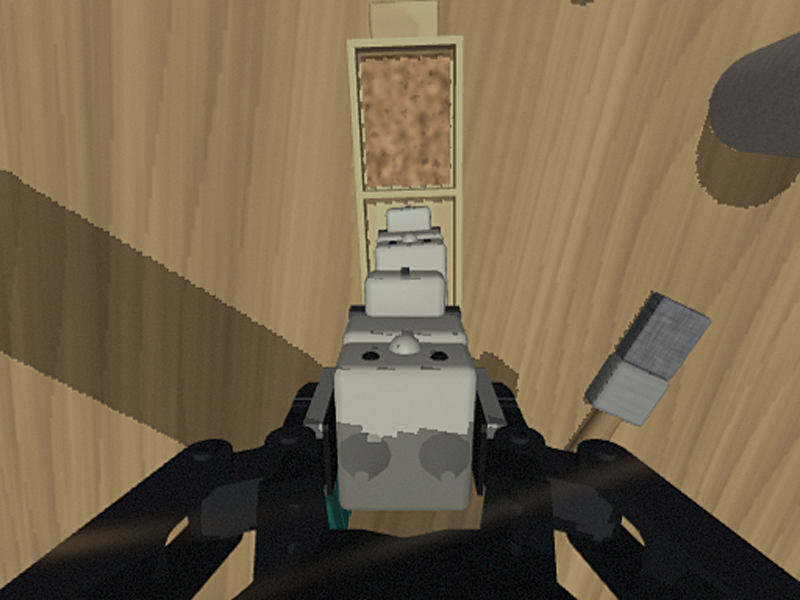

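The gripped cat is at (405,400), paws up in the image, i.e. toward the tray's lip, matching the tray cats. The empty cork pocket, (361..452, 55..187), is in clear view; the lip is at the top.

```bash
python3 - <<'E'
from h import *
m=bot.camera_model("wrist");o=bot.get_obs();k=1/1.5625
def q(n,U,z):
    Q=np.array([ray(m,np.array(u)*k,z)[:2] for u in U]);d=Q[0]+Q[1]-Q[2]-Q[3];e=Q[1]+Q[2]-Q[0]-Q[3]
    print(n,(Q.mean(0)).round(4),"len",np.linalg.norm(d)/2,"wid",np.linalg.norm(e)/2,"yaw",np.degrees(np.arctan2(d[1],d[0])),"yaw2",np.degrees(np.arctan2(e[1],e[0]))+90)
    return Q.mean(0)
q("cork",[(361,56),(450,55),(452,186),(367,187)],.007)
q("pocket rim inner",[(356,48),(454,45),(457,188),(362,191)],.02)
x=[ray(m,np.array(u)*k,.02)[:2] for u in [(348,39),(463,37)]];print("end outer",np.round(x,4),np.linalg.norm(x[0]-x[1]),np.mean(x,0))
c=np.mean(x,0);a=np.radians(99.5);print("liner from end", c-np.array([np.cos(a),np.sin(a)])*(.125-.082+.007))
I=np.load("pics/w4.npy");g=cv2.cvtColor(I,cv2.COLOR_BGR2HSV)
for y in (50,75,100): print(y,[tuple(v) for v in g[y,222:238].tolist()],[tuple(v) for v in g[y,284:300].tolist()])
E
```

```text
cork [ 0.5811 -0.1563] len 0.07425278457785557 wid 0.05268917261959125 yaw 101.60997805920854 yaw2 100.23203582207321
pocket rim inner [ 0.5808 -0.1557] len 0.07728665270484913 wid 0.055856622983782224 yaw 101.65944502120595 yaw2 101.28258052522736
end outer [[ 0.5414 -0.1195]
 [ 0.6037 -0.1079]] 0.06341254596501723 [ 0.57256242 -0.11370581]
liner from end [ 0.5808148  -0.16302009]
50 [(18, 101, 149), (21, 85, 162), (26, 67, 178), (25, 66, 178), (25, 67, 180), (26, 67, 191), (22, 90, 88), (16, 96, 80), (20, 91, 115), (17, 100, 127), (15, 113, 136), (16, 118, 132), (15, 112, 134), (15, 116, 130), (15, 110, 132), (15, 113, 138)] [(15, 115, 118), (16, 119, 120), (15, 117, 131), (15, 118, 134), (22, 79, 167), (22, 76, 190), (20, 102, 90), (22, 100, 84), (25, 69, 182), (26, 67, 180), (25, 67, 178), (27, 64, 178), (21, 86, 160), (18, 97, 153), (17, 98, 153), (18, 99, 157)]
75 [(17, 99, 147), (18, 99, 147), (17, 105, 141), (26, 67, 178), (26, 67, 179), (26, 67, 180), (26, 67, 187), (24, 81, 136), (18, 104, 64), (25, 71, 183), (23, 76, 177), (16, 107, 140), (15, 120, 132), (15, 117, 140), (15, 108, 147), (16, 108, 156)] [(15, 111, 149), (16, 110, 149), (15, 115, 142), (15, 119, 131), (22, 77, 180), (21, 83, 145), (16, 103, 69), (23, 82, 122), (26, 66, 181), (24, 68, 180), (25, 67, 178), (27, 65, 181), (19, 94, 157), (17, 101, 154), (19, 100, 153), (18, 96, 151)]
100 [(18, 95, 148), (18, 99, 147), (18, 103, 144), (18, 98, 154), (21, 84, 170), (26, 66, 177), (25, 64, 178), (26, 67, 180), (26, 70, 172), (21, 101, 71), (20, 92, 114), (26, 66, 185), (17, 103, 141), (15, 115, 133), (16, 111, 129), (14, 112, 127)] [(16, 109, 152), (15, 110, 148), (15, 113, 145), (15, 119, 146), (21, 77, 179), (21, 75, 188), (22, 94, 87), (23, 86, 121), (26, 68, 179), (26, 67, 180), (26, 68, 179), (27, 65, 181), (19, 97, 145), (17, 99, 141), (18, 100, 146), (19, 98, 145)]
```

```bash
python3 -m crank '[[[-0.125,0.87,0,0,0,0.05],[-0.125,0.87,0,0,0,0.05],[-0.125,0.87,0,0,0,0.06],[-0.125,0.87,0,0,0,0.06],[-0.125,0.865,0,0,0,0],[0,0,-0.5,0,0,0],[0,0,-1,0,0,0],[0,0,-1,0,0,0],[0,0,-1,0,0,0],[0,0,-0.5,0,0,0],[0,0,0,0,0,0],[0,0,0,0,0,0],[0,0,0,0,0,0]]]'
python3 -c "
from h import *
o=bot.get_obs();print(o['ee_pos'],o['tcp_rot'],(np.array([.5824,-.1636,.049])-o['ee_pos'])/.02);look('scene','s3',(140,120,300,240),5)"
```

```text
time: 17.75
ee_pos: [0.5831, -0.1641, 0.1041]
tcp_rot: [179.9, -0.1, 101.0]
wrist_force: [-0.3, 0.2, -1.1]
opening: 0.0392
grasp_force: 50.8
[ 0.58306689 -0.16407805  0.10407793] [ 1.79899283e+02 -7.75160356e-02  1.00967027e+02] [-0.03334432  0.02390237 -2.75389659]
```

View pics/s3.png

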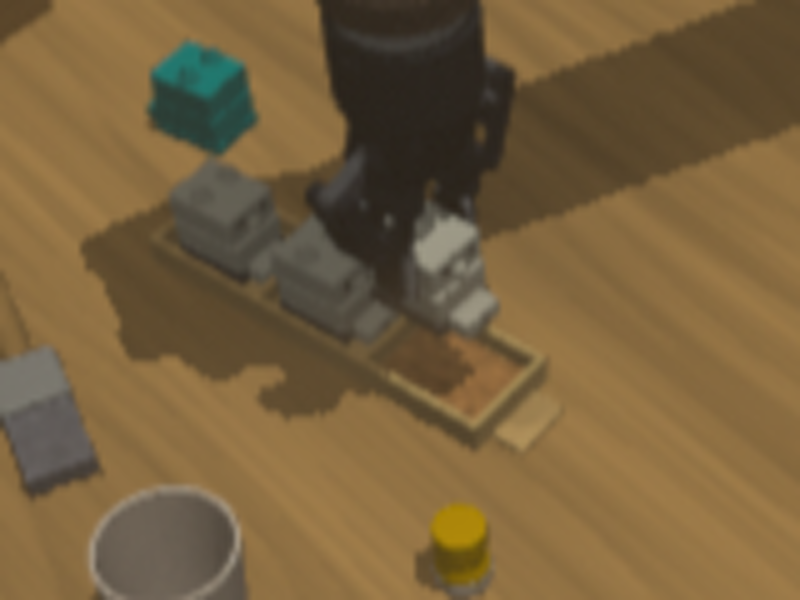

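The cat hangs over the empty pocket, paws toward the lip like the other two, and nothing is touching. I'll lower it.

```bash
python3 -m crank '[[[-0.03,0.02,-0.5,0,0,0],[0,0,-0.6,0,0,0],[0,0,-0.6,0,0,0],[0,0,-0.5,0,0,0],[0,0,-0.3,0,0,0],[0,0,-0.2,0,0,0],[0,0,0,0,0,0],[0,0,0,0,0,0]]]'
python3 -m crank '[[[0,0,-0.07,0,0,0],[0,0,-0.05,0,0,0],[0,0,0,0,0,0],[0,0,0,0,0,0]]]'
```

```text
time: 18.47
ee_pos: [0.582, -0.1636, 0.0488]
tcp_rot: [180.0, -0.1, 100.9]
wrist_force: [0.7, -0.4, -1.7]
opening: 0.0391
grasp_force: 50.9
time: 18.8
ee_pos: [0.5821, -0.1637, 0.0466]
tcp_rot: [180.0, -0.1, 101.0]
wrist_force: [0.4, -0.1, -2.2]
opening: 0.0393
grasp_force: 51.0
```

```bash
python3 -m crank '[[[0,0,-0.04,0,0,0],[0,0,0,0,0,0],[0,0,0,0,0,0]]]'
python3 -m crank '[[[0,0,-0.04,0,0,0],[0,0,0,0,0,0],[0,0,0,0,0,0]]]'
```

```text
time: 19.05
ee_pos: [0.5821, -0.1637, 0.0465]
tcp_rot: [179.9, -0.1, 101.0]
wrist_force: [-2.1, 1.1, 5.3]
opening: 0.0394
grasp_force: 51.6
time: 19.3
ee_pos: [0.5821, -0.1636, 0.0465]
tcp_rot: [179.9, -0.1, 101.0]
wrist_force: [-4.7, 2.3, 11.9]
opening: 0.0394
grasp_force: 52.4
```

```bash
python3 -m crank '[[[0,0,0.03,0,0,0],[0,0,0,0,0,0]]]'
python3 -m crank '[[[0,0,0,0,0,0],[0,0,0,0,0,0],[0,0,0,0,0,0],[0,0,0,0,0,0],[0,0,0,0,0,0],[0,0,0,0,0,0],[0,0,0.3,0,0,0],[0,0,0.6,0,0,0],[0,0,1,0,0,0],[0,0,1,0,0,0],[0,0,1,0,0,0],[0,0,1,0,0,0],[0,0,1,0,0,0],[0,0,1,0,0,0],[0,0,1,0,0,0]]]' 1
python3 -m crank '[[[0,-0.9,0,0,0,0],[0,-0.9,0,0,0,0],[0,-0.9,0,0,0,0],[0,-0.9,0,0,0,0],[0,-0.9,0,0,0,0],[0,-0.9,0,0,0,0],[0,0,0,0,0,0],[0,0,0,0,0,0],[0,0,0,0,0,0]]]'
python3 - <<'E'
from h import *
_,A=look('wrist','w5');_,B=look('scene','s4',(140,120,300,240),5)
a=cv2.resize(A,(400,300));b=cv2.resize(B[120:240,140:300],(400,300),interpolation=cv2.INTER_CUBIC);cv2.imwrite('pics/f.png',np.hstack([cv2.resize(A[0:300,156:356],(400,600)),cv2.resize(B[130:250,130:290],(400,300)).repeat(1,0) if 0 else np.vstack([cv2.resize(B[120:240,140:300],(400,300),interpolation=cv2.INTER_CUBIC),cv2.resize(B,(400,300))])]))
E
```

```text
time: 19.47
ee_pos: [0.5821, -0.1637, 0.0465]
tcp_rot: [179.9, -0.1, 101.0]
wrist_force: [-4.2, 1.5, 7.4]
opening: 0.0393
grasp_force: 52.0
time: 20.72
ee_pos: [0.5819, -0.1636, 0.2058]
tcp_rot: [179.9, -0.1, 100.9]
wrist_force: [-0.5, -0.0, 0.1]
opening: 0.0853
grasp_force: 0.0
time: 21.47
ee_pos: [0.582, -0.2713, 0.2041]
tcp_rot: [179.9, -0.1, 100.9]
wrist_force: [-0.4, 2.0, 0.0]
opening: 0.0852
grasp_force: 0.0
```

View pics/f.png

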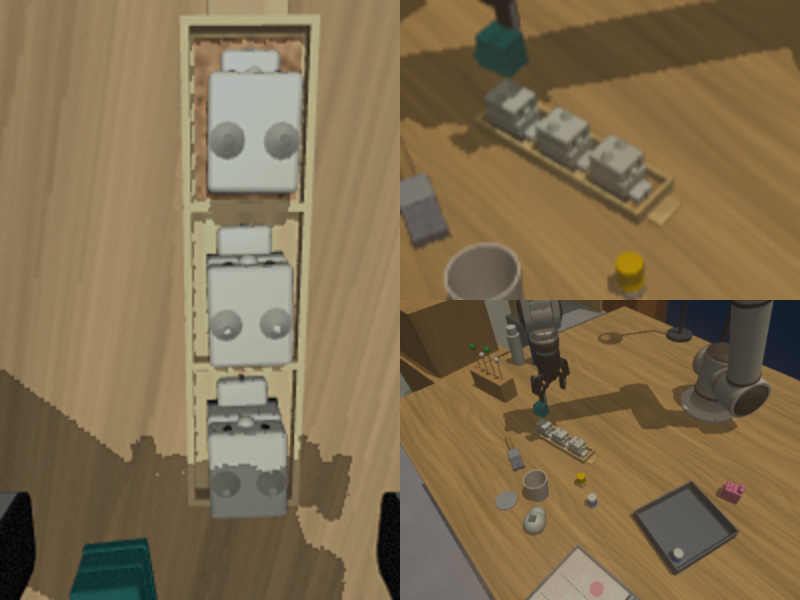

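All three cats stand upright in the tray, paws toward the lip. The new one is at (255,130) in the left panel, on the cork inside its pocket. The jars, cup and look-alikes are unmoved, and the gripper is clear.

```bash
python3 -c "
from workcell import bot
print(bot.job_done())"
```

```text
the job is handed in; nothing more can be done
None
```

The job is handed in at about 21.6 s of the 54 s: I stood the cat up on the table, let go, took it again from above and set it upright in the empty pocket, with its paws the same way as the other two and nothing else disturbed.

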